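# Leak-check the lid joint of a gassing chamber

## Robot

A 6-joint arm with a two-finger parallel gripper is mounted at the origin on the work surface. World frame = base frame: x ahead of the robot, y to its left, z up, the work surface at z = 0. Lengths are in mm, angles in rad, forces in N, time in s.
With the tool pointing down it reaches from about 350 to 975 mm from the base axis. Payload 7.1 kg.
Tool frame: the origin (TCP) lies on the front face of the gripper's body, between the roots of the fingers; the fingertips stand 80 mm ahead of it and the grasp point (between the pads) lies 61 mm ahead of it (env.tips_ahead is the distance from the TCP to the fingertips, in mm); z points along the fingers, y is the direction in which the jaws open and shut (so a half turn about z gives the same grasp; the last joint's range is limited). The gripper opens to 88 mm and grips with 3 to 60 N. Pads are 20 mm wide; open, the fingers measure 115 mm over their backs; the gripper's body (75 mm by 178 mm) begins 61 mm behind the grasp point.
Start: joints at [-1.123, 0.423, 1.63, -0, 1.089, -0.019], TCP at [281.284, -558.108, 302.675] pointing down, gripper open.
Joint ranges: [-3, 3], [-0.9, 2.11], [0.09, 2.58], [-1.31, 4.45], [0.11, 2.69], [-2.54, 2.54]. Speed limits (rad/s): [2.39, 2.39, 3.01, 3.14, 3.14, 3.14].

## Interface

Orientations are given as a unit quaternion [x, y, z, w].
In Python, from station import env, set_gripper, viewer, workorder gives the robot as it stands. Calls block until the motion is done:
- env.reach(position, orientation): joint-space move of the TCP to a pose.
- env.move_l(position, rot=None, rate=150, f_stop=None): straight line of the TCP; rot=None keeps the orientation; rate is the mean speed in mm/s. With f_stop (N) it stops when the force on the tool has changed by that much, and returns True; else False.
- env.move_joints(angles): joint-space move.
- set_gripper(opening): finger opening in mm; the grip force is fixed at half the most; returns when the fingers have stopped.
- env.hold(seconds).
- env.ik(position, orientation): joint angles nearest the present ones, or None.
- env.read_state(): the state.
- viewer.camera(name): name is "side" or "top" or "wrist"; returns the picture (480x640x3 uint8, blue, green, red); there is no depth.
- viewer.camera_params(name): a dict with "fx", "fy", "cx", "cy" (pixels), "pose" (4x4, takes a point from camera to world coordinates); the wrist camera has in their place "tool_from_camera" (4x4, takes a point from camera to tool coordinates, whose origin is the TCP and whose axes are the flange's). Camera axes: x right, y up, looking along -z (the intrinsics and any distortion apply to the point x, -y, -z); pixel columns grow to the right and rows downward; lengths in mm; the calibration is good to about 2 mm. A picture is of the moment at which its call begins: read the wrist's pose just before it. camera_params takes no time and is no camera call.
A pose or a line that the arm cannot do raises env.IKError and nothing moves.
- workorder.sign_off(): hands the job in, once; it reports no verdict.
The state is a dict: "time_s": time; "qpos": joint angles; "dq": joint speeds; "tau": joint torques, N m; "tool_pos": TCP position; "orientation": TCP orientation; "force": force on the tool from outside, world axes, zero at the start; "wrist_torque": the same for the moment, N m; "width": finger opening in mm.
Only numpy, scipy, OpenCV 4.12 (cv2) and the standard library are available. Lean on these libraries where they do the work, as an engineer would, in place of code of your own. Each camera call takes 0.05 s, during which the arm holds its last target.

## Task

Open the chamber's gas valve fully by swinging its blue lever in line with the pipe, then take the leak detector from its cradle and run its tip slowly (4 to 5 cm a second) once clockwise, seen from above, round the whole black joint of the lid, starting and finishing at the corner by the valve; keep the tip right above the joint, well within a centimetre, without pressing on it. Then lay the detector back in its cradle, let go, and leave the valve open and the other things on the bench where they are.

Things in the scene. Friction and masses are not known exactly. Their poses are not given: they have to be found in the camera images.
- valve_lever (a joint): quarter-turn gas valve lever: 0 rad = shut, pointing along the chamber's +x, across the pipe; 1.571 rad = fully open, at its stop, in line with the pipe, pointing along the chamber's +y. It grows anticlockwise seen from above, starts at 0 to 0.3 and stays where it is left; about 2 N at its end moves it, so closed fingers can push it
- valve_axis (a point): point on the lever's upright turning axis at the lever's mid-height, 86 mm above the table; axes as the chamber's. The brass valve and pipe below reach 58 mm above the table. The axis is 57 mm clear of the box's left wall; 53 mm further along +y are the regulator and the grey gas cartridge (tops 62 mm above the table)
- lever_grip (a point): middle of the lever's blue sleeve, 60 mm from the turning axis; this frame's x points along the lever, outward. The sleeve is 62 mm long (24 to 86 mm from the axis), 16 mm wide, 12 mm high (80 to 92 mm above the table)
- chamber: gassing chamber and fittings on an aluminium base plate 180 x 264 x 8 mm, fixed to the table: origin under the plate's centre, x away from the robot at yaw 0, y left, z up. The white box (156 x 116 mm, top 78 mm above the table) is centred at y = -65 mm; valve, regulator and gas cartridge stand on its left (+y)
- lid_joint (a point): centre of the lid in the plane of the joint (the box's top, 78 mm above the table); axes as the chamber's. The joint is the flush black gasket line, 6 mm wide, between white rim and lid: a rectangle whose middle line runs at x = +-65 and y = +-45 mm from here. Lid grip bar in the middle 22 mm high; lid screws 11 mm inside the joint 3 mm high
- start_corner (a point): the corner of the lid joint by the valve, at (-65, +45) mm from lid_joint, where the round begins and ends. Clockwise seen from above it runs on to (+65, +45), (+65, -45), (-65, -45) and back here
- detector_grip (a point): centre of the leak detector's handle: white block with a dark rubber band, 130 mm long (x) x 30 mm wide (y) x 28 mm high (z), 140 g; x points to the nose, z up. Lies level in the cradle, its centre 80 mm above the table; to be gripped across y at its middle, between the two forks
- detector_tip (a point): end of the detector's orange nozzle (11 mm thick, pointing straight down), on a rigid bent steel neck: 100 mm ahead (+x) of the handle's centre and 62 mm below it
- detector: the leak detector as a whole; its origin is the handle's centre, the same as detector_grip
- cradle: detector's cradle, fixed: grey base 124 x 80 x 10 mm, two aluminium forks at x = +-42 mm (10 mm thick, floor 66 mm and flared tips 92 mm above the table, 34 mm between the cheeks). Origin under its centre; x along the resting detector, to its nose at the start. At home the handle's centre is 80 mm above this origin, either way round
- flask: clear flat culture flask lying on its side, 150 x 84 x 34 mm, blue cap, bystander; origin under its middle
- tube_rack: orange tube rack, 90 x 180 mm, 76 mm high with its tubes, bystander; origin under its middle
- media_bottle: amber bottle, 70 mm across, 150 mm high, bystander; origin under its middle
- tip_box: blue box of pipette tips with a clear lid, 118 x 82 x 79 mm, bystander; origin under its middle
- dish_stack: stack of three white-rimmed dishes, 92 mm across, 42 mm high, bystander; origin under its middle
- wash_bottle: white wash bottle with a red spout, 72 mm across, 182 mm high, bystander; origin under its middle
Things that resemble listed ones, but are neither listed nor needed, are in the scene too. What is shaped like the detector but green is not meant. Leave any turquoise look-alike of the cradle alone.

How it is judged (in metres and radians):
On the way, in this order (a step that is already met when the one before it is completed fails the run):
1. the gas valve is fully open: lever at 1.42 rad or more (value of joint valve_lever above 1.42 rad), for 0.2 s.
2. tip at the joint's corner by the valve, to begin, for 0.2 s: within 10 mm each way, up to 12 mm above (x of detector_tip in the frame of lid_joint between -0.075 and -0.055 m and y of detector_tip in the frame of lid_joint between 0.035 and 0.055 m and z of detector_tip in the frame of lid_joint between -0.004 and 0.012 m), for 0.2 s.
3. tip runs slowly along the left side: 0.8 s without a break within 40 mm of its middle, 10 mm sideways, up to 12 mm above (x of detector_tip in the frame of lid_joint between -0.04 and 0.04 m and y of detector_tip in the frame of lid_joint between 0.035 and 0.055 m and z of detector_tip in the frame of lid_joint between -0.004 and 0.012 m), for 0.8 s.
4. tip at the joint's far left corner, for 0.2 s: within 10 mm each way, up to 12 mm above (x of detector_tip in the frame of lid_joint between 0.055 and 0.075 m and y of detector_tip in the frame of lid_joint between 0.035 and 0.055 m and z of detector_tip in the frame of lid_joint between -0.004 and 0.012 m), for 0.2 s.
5. tip runs slowly along the far side: 0.5 s without a break within 28 mm of its middle, 10 mm sideways, up to 12 mm above (x of detector_tip in the frame of lid_joint between 0.055 and 0.075 m and y of detector_tip in the frame of lid_joint between -0.028 and 0.028 m and z of detector_tip in the frame of lid_joint between -0.004 and 0.012 m), for 0.5 s.
6. tip at the joint's far right corner, for 0.2 s: within 10 mm each way, up to 12 mm above (x of detector_tip in the frame of lid_joint between 0.055 and 0.075 m and y of detector_tip in the frame of lid_joint between -0.055 and -0.035 m and z of detector_tip in the frame of lid_joint between -0.004 and 0.012 m), for 0.2 s.
7. tip runs slowly along the right side: 0.8 s without a break within 40 mm of its middle, 10 mm sideways, up to 12 mm above (x of detector_tip in the frame of lid_joint between -0.04 and 0.04 m and y of detector_tip in the frame of lid_joint between -0.055 and -0.035 m and z of detector_tip in the frame of lid_joint between -0.004 and 0.012 m), for 0.8 s.
8. tip at the joint's near right corner, for 0.2 s: within 10 mm each way, up to 12 mm above (x of detector_tip in the frame of lid_joint between -0.075 and -0.055 m and y of detector_tip in the frame of lid_joint between -0.055 and -0.035 m and z of detector_tip in the frame of lid_joint between -0.004 and 0.012 m), for 0.2 s.
9. tip runs slowly along the near side: 0.5 s without a break within 28 mm of its middle, 10 mm sideways, up to 12 mm above (x of detector_tip in the frame of lid_joint between -0.075 and -0.055 m and y of detector_tip in the frame of lid_joint between -0.028 and 0.028 m and z of detector_tip in the frame of lid_joint between -0.004 and 0.012 m), for 0.5 s.
10. tip at the joint's corner by the valve again, closing the round, for 0.2 s: within 10 mm each way, up to 12 mm above (all of step 2), for 0.2 s.
At the end, for the whole second after the job is handed in: the valve lever stands at 1.42 rad or more (fully open is 1.571), and the detector lies released and at rest in the cradle's forks: its handle's centre within 15 mm along and 8 mm across the cradle, 74 to 86 mm above the table, level and in line with the cradle within 0.12 rad, either way round (value of joint valve_lever above 1.42 rad and x of detector_grip in the frame of cradle between -0.015 and 0.015 m and y of detector_grip in the frame of cradle between -0.008 and 0.008 m and z of detector_grip in the frame of cradle between 0.074 and 0.086 m and angle between the x axis of detector_grip and the x axis of cradle, either way round below 0.12 rad and angle between detector_grip's own z axis and vertical below 0.12 rad and linear speed of detector below 0.02 m/s); the robot touches nothing.
It fails at once if the detector presses on the chamber with more than 15 N (contact force between detector and chamber above 15 N).
It fails at once if a bystander (flask, rack, bottle, tip box, dishes) is shifted by more than 25 mm (distance of any of flask, tube_rack, media_bottle, tip_box, dish_stack, wash_bottle from where it was at the start of the episode above 0.025 m).
It also fails if it takes over 72 s, if anything falls off the work surface, if the arm or the gripper's body presses on something with over 40 N, if the wrist force passes 120 N, or if a joint passes its speed limit or range.

## Working session

There is one attempt and no reset: what is moved stays moved. The work goes in short steps, each a Python script; the robot and the scene stay as the last script left them, time stands still between calls to the robot, and variables do not carry over. Pictures are saved under pics/ and viewed, and the job is handed in when it is done.

```bash
ls; mkdir -p pics; python3 - <<'E'
from station import env, set_gripper, viewer, workorder
import cv2
s=env.read_state();print(s)
for n in("top","side","wrist"):
    im=viewer.camera(n);cv2.imwrite(f"pics/a_{n}.png",im);print(n,viewer.camera_params(n))
print(env.read_state()['time_s'])
E
```

```text
pics
{'time_s': 0.0, 'qpos': array([-1.12296214e+00,  4.23809616e-01,  1.63069042e+00, -5.56740867e-06,
        1.08859256e+00, -1.89743259e-02]), 'dq': array([ 0.00110989, -0.00139751,  0.00057235, -0.0001267 , -0.00235257,
        0.00109898]), 'tau': array([ 1.11966106e-03, -5.44622934e+01, -2.73658794e+01,  6.44807238e-02,
        2.29094370e-02, -1.33344074e-04]), 'tool_pos': array([ 281.12208167, -557.72044425,  301.92093596]), 'orientation': array([ 9.72884088e-01,  2.31291998e-01, -1.61995279e-04, -7.32269316e-04]), 'force': array([ 0.83241628, -0.28571081, -0.57489355]), 'wrist_torque': array([ 0.01329212,  0.03954702, -0.02913782]), 'width': 87.91650123415069}
top {'fx': 589.9474919911369, 'fy': 589.9474919911369, 'cx': 325.7413018284213, 'cy': 247.82647365842936, 'pose': array([[ 4.90809661e-04,  9.93854171e-01, -1.10696184e-01,
         4.18710326e+02],
       [-9.99962138e-01,  1.44950618e-03,  8.58030196e-03,
        -7.10667213e+00],
       [ 8.68802370e-03,  1.10687782e-01,  9.93817253e-01,
         1.44019445e+03],
       [ 0.00000000e+00,  0.00000000e+00,  0.0000000
[... 270 characters left out ...]
74e-01,  6.23310673e-01,
         8.09289636e+02],
       [-1.31835164e-02,  7.28995172e-01,  6.84391871e-01,
         1.00209967e+03],
       [ 0.00000000e+00,  0.00000000e+00,  0.00000000e+00,
         1.00000000e+00]])}
wrist {'fx': 365.88612073707145, 'fy': 365.88612073707145, 'cx': 321.91527784956264, 'cy': 246.96339759215695, 'tool_from_camera': array([[-3.61608895e-04,  9.52714112e-01,  3.03867882e-01,
         8.38245948e+01],
       [ 9.99999922e-01,  2.96444564e-04,  2.60580182e-04,
        -1.88031659e-01],
       [ 1.58178435e-04,  3.03867953e-01, -9.52714145e-01,
        -8.20158117e+01],
       [ 0.00000000e+00,  0.00000000e+00,  0.00000000e+00,
         1.00000000e+00]])}
0.15
```

View pics/a_top.png

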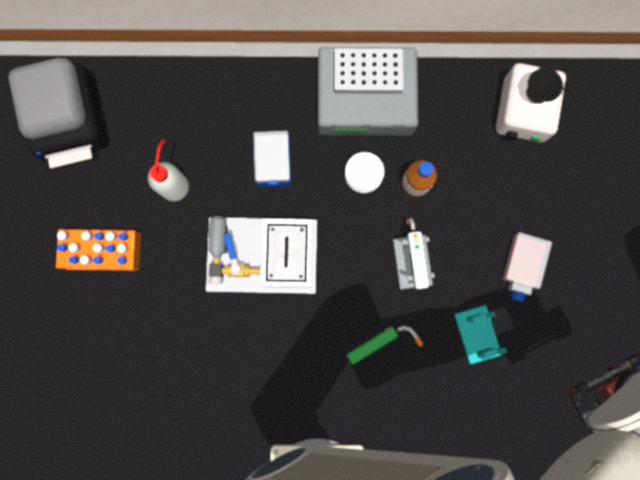

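View pics/a_side.png

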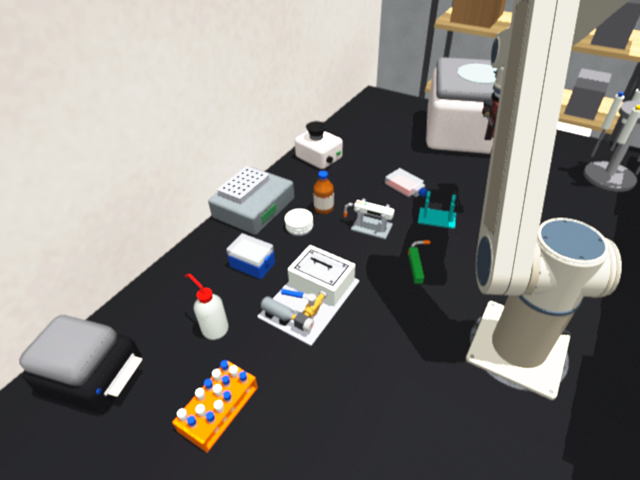

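View pics/a_wrist.png

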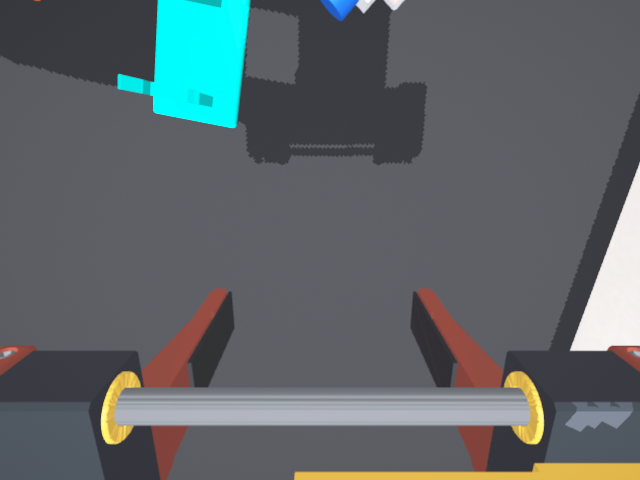

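The top view shows the chamber plate at about (206–317, 218–293) px. The valve is at about (237, 270), with the blue lever pointing up the image to (229, 235). The white detector lies in its grey cradle at about (415, 260), nose up at (410, 222). The green detector and turquoise cradle are decoys.

Next I'll take closer wrist pictures.

```bash
cat > h.py <<'E'
from station import env, set_gripper, viewer, workorder
import numpy as np, cv2
from scipy.spatial.transform import Rotation as R
def cam(name,state=None):
    p=viewer.camera_params(name)
    K=(p['fx'],p['fy'],p['cx'],p['cy'])
    if name=='wrist':
        T=np.eye(4);T[:3,:3]=R.from_quat(state['orientation']).as_matrix();T[:3,3]=state['tool_pos']
        return K,T@np.array(p['tool_from_camera'])
    return K,np.array(p['pose'])
def onplane(c,uv,z):
    (fx,fy,cx,cy),P=c
    d=P[:3,:3]@np.array([(uv[0]-cx)/fx,-(uv[1]-cy)/fy,-1.])
    return P[:3,3]+d*(z-P[2,3])/d[2]
def proj(c,p):
    (fx,fy,cx,cy),P=c
    q=P[:3,:3].T@(np.asarray(p,float)-P[:3,3]); return np.array([cx+fx*q[0]/-q[2],cy-fy*q[1]/-q[2]])
def down(yaw):  # tool z down, tool y = jaw direction; tool x at 'yaw' in world
    c,s=np.cos(yaw),np.sin(yaw)
    return R.from_matrix(np.array([[c,s,0],[s,-c,0],[0,0,-1.]])).as_quat()
def shot(name,fn):
    s=env.read_state();im=viewer.camera(name);cv2.imwrite('pics/'+fn,im);np.save('pics/'+fn+'.npy',np.r_[s['tool_pos'],s['orientation']]);return im,cam(name,s)
def load(fn):
    a=np.load('pics/'+fn+'.npy');return cv2.imread('pics/'+fn),cam('wrist',dict(tool_pos=a[:3],orientation=a[3:]))
E
python3 - <<'E'
from h import *
c=cam('top')
for n,uv,z in(("valve",(237,268),86),("levertip",(229,235),86),("lid",(288,252),78),("handle",(419,260),90),("nose",(414,232),90),
  ("plate tl",(208,218),8),("plate br",(316,293),8)):
    print(n,onplane(c,uv,z).round())
im=cv2.imread('pics/a_top.png')
cv2.imwrite('pics/a_top2.png',cv2.resize(im[200:310,190:450],None,fx=3,fy=3,interpolation=cv2.INTER_CUBIC))
s=env.read_state();print(R.from_quat(s['orientation']).as_matrix().round(2))
for p in [(350,80,330),(400,-190,330)]:
  for y in (0,np.pi/2,-np.pi/2,np.pi): print(p,y,env.ik(p,down(y)))
E
```

```text
valve [523. 185.  86.]
levertip [599. 205.  86.]
lid [561.  69.  78.]
handle [ 541. -233.   90.]
nose [ 606. -223.   90.]
plate tl [651. 269.   8.]
plate br [468.   4.   8.]
[[ 0.89  0.45 -0.  ]
 [ 0.45 -0.89  0.  ]
 [ 0.   -0.   -1.  ]]
(350, 80, 330) 0 [ 1.91559907e-01 -3.08825901e-02  2.14117520e+00 -4.44089210e-16
  1.03130005e+00  1.76235623e+00]
(350, 80, 330) 1.5707963267948966 [ 1.91559907e-01 -3.08825901e-02  2.14117520e+00 -4.44089210e-16
  1.03130005e+00  1.91559907e-01]
(350, 80, 330) -1.5707963267948966 None
(350, 80, 330) 3.141592653589793 [ 1.91559907e-01 -3.08825901e-02  2.14117520e+00 -4.44089210e-16
  1.03130005e+00 -1.37923642e+00]
(400, -190, 330) 0 [-4.70324077e-01  1.13323592e-01  1.98811498e+00 -4.44089210e-16
  1.04015409e+00  1.10047225e+00]
(400, -190, 330) 1.5707963267948966 [-4.70324077e-01  1.13323592e-01  1.98811498e+00 -4.44089210e-16
  1.04015409e+00 -4.70324077e-01]
(400, -190, 330) -1.5707963267948966 None
(400, -190, 330) 3.141592653589793 [-4.70324077e-01  1.13323592e-01  1.98811498e+00 -4.44089210e-16
  1.04015409e+00 -2.04112040e+00]
```

View pics/a_top2.png

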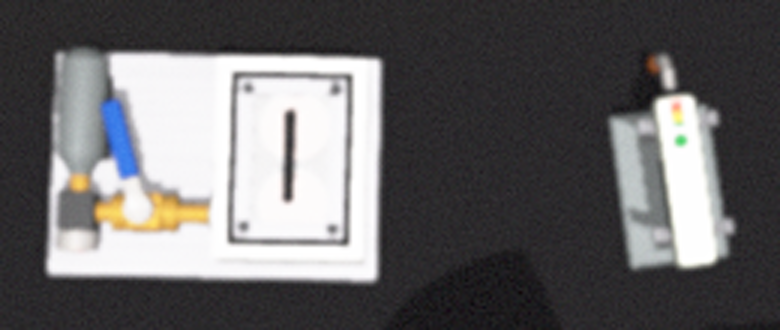

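```bash
python3 - <<'E'
from h import *
env.reach([480,-230,330],down(0.0)); shot('wrist','w_cr.png')
env.reach([490,140,330],down(0.0)); shot('wrist','w_ch.png')
print(env.read_state()['time_s'])
E
```

```text
3.0667
```

View pics/w_cr.png

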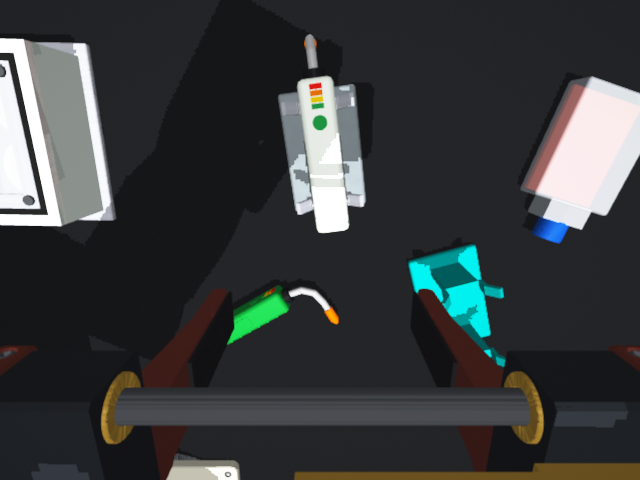

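View pics/w_ch.png

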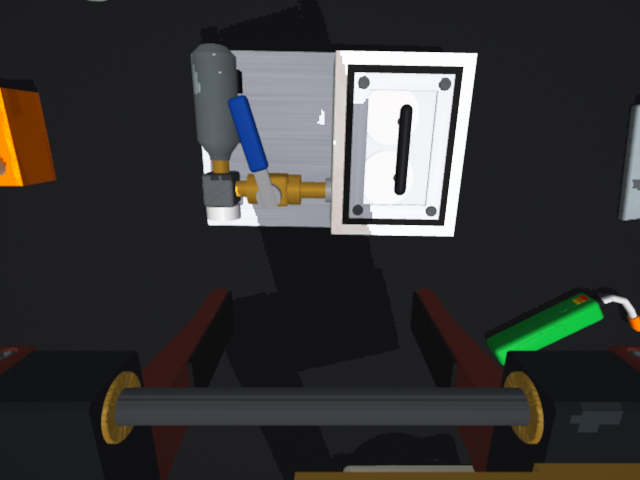

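Wrist view 1 shows the detector handle from (317, 78) to (332, 232) px, with its nose up and the tip at about (311, 42). Wrist view 2 shows the black joint with corners at about (352, 65), (471, 67), (446, 225) and (343, 223). The lever runs from its axis at about (268, 195) to its end at (237, 100).

Now to turn these into positions.

```bash
cat > meas.py <<'E'
from h import *
im,c=load('w_ch.png')
g=im.max(2)
m=((g<110)).astype(np.uint8)
# largest-bbox dark component inside the white rim
n,l,st,ce=cv2.connectedComponentsWithStats(m)
lab=l[150,345] if m[150,345] else None
cand=[i for i in range(1,n) if 90<st[i,2]<150 and 140<st[i,3]<190 and st[i,0]>300]
print([st[i] for i in cand])
mm=(l==cand[0]).astype(np.uint8)
cs,h=cv2.findContours(mm,cv2.RETR_CCOMP,cv2.CHAIN_APPROX_NONE)
cs=sorted(cs,key=cv2.contourArea)[-2:]
res=[]
for k in cs:
    pts=np.array([onplane(c,p[0].astype(float),78)[:2] for p in k],np.float32)
    r=cv2.minAreaRect(pts); print('rect',np.round(r[0],1),np.round(r[1],1),round(r[2],2))
    res.append(r)
ctr=np.mean([r[0] for r in res],0)
a=res[-1][2]; a=(a+45)%90-45; yaw=np.radians(a)
print('lid',ctr.round(1),'yaw',yaw.round(4))
# blue lever
hsv=cv2.cvtColor(im,cv2.COLOR_BGR2HSV)
b=cv2.inRange(hsv,(105,120,60),(130,255,255)); b[:, :150]=0;b[:,320:]=0;b[220:]=0
ys,xs=np.nonzero(b)
P=np.array([onplane(c,(x,y),91)[:2] for x,y in zip(xs,ys)],np.float32)
r=cv2.minAreaRect(P);print('sleeve',np.round(r[0],1),np.round(r[1],1),r[2])
Rm=lambda t:np.array([[np.cos(t),-np.sin(t)],[np.sin(t),np.cos(t)]])
u,s,vt=np.linalg.svd(P-P.mean(0),full_matrices=False);d=vt[0]*np.sign(vt[0][0]);print('lever ang',np.arctan2(d[1],d[0])-yaw,'axis',np.array(r[0])-60*d)
# valve axis from chamber: left wall y=-65+58=-7 -> +57=50 ; x unknown
Rc=Rm(yaw);print('axis rel lid', Rc.T@(np.array(r[0])-60*d-ctr))
# detector
im,c=load('w_cr.png')
hsv=cv2.cvtColor(im,cv2.COLOR_BGR2HSV)
w=((hsv[...,1]<60)&(hsv[...,2]>0)).astype(np.uint8)
cv2.imwrite('pics/cr_zoom.png',cv2.resize(im[25:245,230:400],None,fx=3,fy=2.7,interpolation=cv2.INTER_CUBIC)[:600])
E
python3 meas.py
```

```text
[array([ 342,   65,  121,  160, 3096], dtype=int32)]
rect [557.3  71.4] [ 86.5 126.8] 89.08
rect [557.5  71.6] [ 95.4 135. ] 88.91
lid [557.4  71.5] yaw -0.019
sleeve [571.  201.4] [61.4 16.7] 15.568194389343262
lever ang 0.29651119199972886 axis [513.30723953 184.9686985 ]
axis rel lid [-46.27917993 112.60468151]
```

```bash
python3 - <<'E'
import cv2
im=cv2.imread('pics/w_cr.png')
cv2.imwrite('pics/cr_z1.png',cv2.resize(im[30:240,250:390],None,fx=2.8,fy=2.8,interpolation=cv2.INTER_NEAREST))
E
```

```text
(no output)
```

View pics/cr_z1.png

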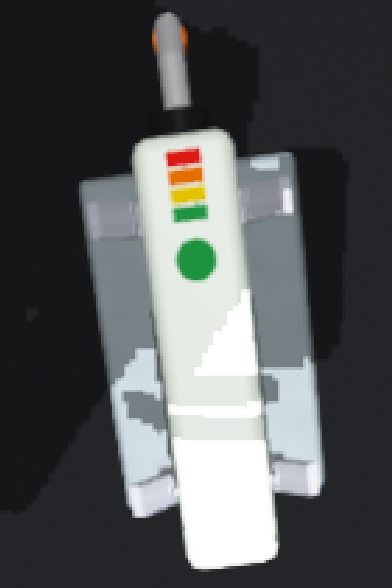

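```bash
cat > meas2.py <<'E'
from h import *
im,c=load('w_cr.png')
m=(im.min(2)>0).astype(np.uint8)
hsv=cv2.cvtColor(im,cv2.COLOR_BGR2HSV)
# handle: bright warm white or coloured marks in the handle area; forks/cradle are cooler/darker
z=lambda x,y:(250+x/2.8,30+y/2.8)
for q in [(160,300),(200,320),(215,450),(240,520),(110,250),(290,350),(290,440),(110,215),(155,490),(220,420)]:
    x,y=map(int,z(*q));print(q,im[y,x])
E
python3 meas2.py
python3 - <<'E'
from h import *
im,c=load('w_cr.png')
z=lambda x,y:(250+x/2.8-.5,30+y/2.8-.5)
C=[onplane(c,z(*q),94) for q in [(133,133),(237,128),(280,566),(188,571)]]
for p in C:print(p.round(1))
f=(C[0]+C[1])/2;b=(C[2]+C[3])/2
d=f-b;print('len',np.linalg.norm(d),'ctr',(f+b)/2,'yaw',np.arctan2(d[1],d[0]),'w',np.linalg.norm(C[0]-C[1]),np.linalg.norm(C[2]-C[3]))
# cradle base top z=10 corners: 
B=[onplane(c,z(*q),10) for q in [(80,182),(297,152),(322,493),(133,517)]]
for p in B:print('base',p.round(1))
# orange
o=cv2.inRange(cv2.cvtColor(im,cv2.COLOR_BGR2HSV),(5,150,80),(18,255,255))
ys,xs=np.nonzero(o[30:60,295:330]);print('tip top approx',onplane(c,(xs.mean()+295,ys.mean()+30),25))
E
```

```text
(160, 300) [215 224 217]
(200, 320) [230 235 231]
(215, 450) [255 255 255]
(240, 520) [255 255 255]
(110, 250) [134 131 121]
(290, 350) [132 129 119]
(290, 440) [227 223 209]
(110, 215) [153 144 142]
(155, 490) [226 216 213]
(220, 420) [229 234 230]
[ 604.  -210.7   94. ]
[ 605.2 -240.2   94. ]
[ 476.7 -255.3   94. ]
[ 475.  -225.7   94. ]
len 129.63040641387397 ctr [ 540.226642   -232.98778114   94.        ] yaw 0.11610204200016302 w 29.52595006592471 29.63369598562432
base [ 598.3 -185.9   10. ]
base [ 608.3 -264.5   10. ]
base [ 483.7 -277.9   10. ]
base [ 474.1 -202.5   10. ]
tip top approx [ 641.81993993 -219.8981794    25.        ]
```

The measured sizes agree with those given: joint 135×95 mm outer, handle 129.6×29.6 mm and sleeve 61×17 mm. Next I'll push the valve lever.

```bash
cat > scene.py <<'E'
from h import *
LID=np.array([557.4,71.5]);YAW=-0.019
AX=np.array([513.5,186.3])
DET=np.array([540.3,-232.9]);DYAW=0.117
def rot(t):return np.array([[np.cos(t),-np.sin(t)],[np.sin(t),np.cos(t)]])
E
python3 - <<'E'
from scene import *
set_gripper(0)
q=down(YAW)
def P(th,extra=0):
    n=np.array([np.sin(th),-np.cos(th)])
    h=10*abs(np.sin(th))+13.5*abs(np.cos(th))
    return AX+rot(YAW)@(58*np.array([np.cos(th),np.sin(th)])+(8+h+extra)*n)
p=AX+rot(YAW)@np.array([58,-24.])
Z=157
env.reach([*p,230],q)
print('desc',env.move_l([*p,Z],rate=120,f_stop=10))
for th in (0.35,0.6,0.85,1.1,1.3,1.45):
    r=env.move_l([*P(th),Z],rate=90,f_stop=20);s=env.read_state();print(th,r,s['force'].round(1))
    if r:break
r=env.move_l([*P(1.571,-9),Z],rate=40,f_stop=12);s=env.read_state();print(r,s['force'].round(1),s['tool_pos'],P(1.571))
b=s['tool_pos'][:2]+rot(YAW)@np.array([12.,0])
env.move_l([*b,Z],rate=100)
env.move_l([*b,230],rate=200)
env.reach([490,140,330],down(0.0)); set_gripper(88)
shot('wrist','w_ch2.png');print(env.read_state()['time_s'])
E
```

```text
desc False
0.35 False [ 0.2 -0.3 -0.4]
0.6 False [-0.6 -0.4  0.3]
0.85 False [ 0.8 -0.6  0.4]
1.1 False [-0.1  0.3  0.5]
1.3 False [ 0.2 -0.6  0.7]
1.45 False [0.  0.5 0.6]
True [ 4.1 -1.9 -0.2] [537.83069097 241.7342748  157.28048801] [532.58969203 243.95138891]
10.8583
```

View pics/w_ch2.png

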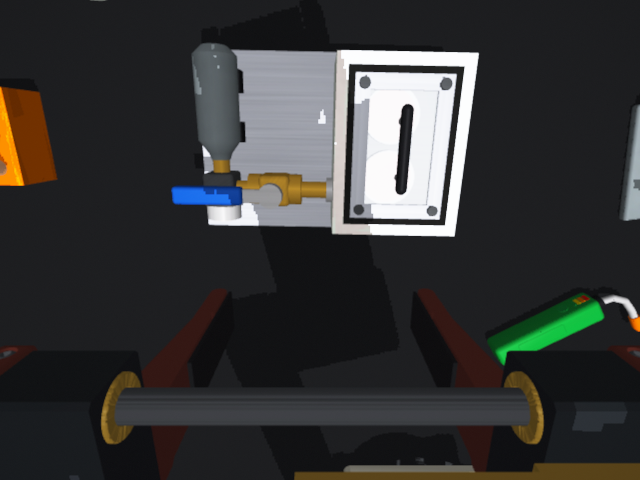

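The lever now runs from (240, 195) to (172, 195) px, so it looks in line with the pipe. I'll measure its angle.

```bash
cat > lev.py <<'E'
from scene import *
import sys
def lev(fn):
    im,c=load(fn)
    hsv=cv2.cvtColor(im,cv2.COLOR_BGR2HSV)
    b=cv2.inRange(hsv,(105,120,60),(130,255,255))
    n,l,st,ce=cv2.connectedComponentsWithStats(b)
    best=None
    for i in range(1,n):
        if st[i,4]<300: continue
        ys,xs=np.nonzero(l==i)
        P=np.array([onplane(c,(x,y),91)[:2] for x,y in zip(xs,ys)],np.float32)
        u,s,vt=np.linalg.svd(P-P.mean(0),full_matrices=False);d=vt[0]*np.sign(vt[0][1])
        r=cv2.minAreaRect(P)
        print(st[i],np.round(r[0],1),np.round(r[1],1),'ang',np.arctan2(d[1],d[0])-YAW,'axis',np.array(r[0])-60*d,'from AX',np.arctan2(*(np.array(r[0])-AX)[::-1])-YAW)
lev(sys.argv[1])
E
python3 lev.py w_ch2.png
```

```text
[ 171  185   71   20 1338] [519.8 242. ] [61.9 16.8] ang 1.5828884 axis [519.37073845 181.96683884] from AX 1.4773618679080989
```

Intersecting the two lever directions puts the axis at (519.5, 186.7). That is 115 mm from the lid centre in y, as specified, and gives a lever angle of about 1.58, so the valve is fully open. Next I'll grasp the detector.

```bash
python3 - <<'E'
from scene import *
q=down(DYAW)
env.reach([*DET,240],q)
print(env.move_l([*DET,141],rate=120,f_stop=12))
print(env.read_state()['force'].round(1))
set_gripper(20)
s=env.read_state();print(s['width'],s['force'].round(1),s['tool_pos'],s['time_s'])
np.save('grip.npy',np.r_[s['tool_pos'],s['orientation']])
print(env.move_l([*DET,255],rate=120))
shot('wrist','w_grip.png');s=env.read_state();print(s['width'],s['force'].round(1),s['time_s'])
# check IK for the round
for yw in (YAW,YAW-0.3):
  for c in [(-65,45),(65,45),(65,-45),(-65,-45)]:
    t=LID+rot(YAW)@np.array(c,float)-rot(yw)@np.array([100.,0])
    print(yw,c,t.round(1),env.ik([*t,206],down(yw)) is not None)
E
```

```text
False
[-1.9  0.7 -0.6]
29.945821240654247 [ 0.2 -0.1  1. ] [ 540.28572093 -232.86510259  140.97962988] 14.2
False
29.779031014533395 [-0.1 -0.2 -1.3] 15.35
-0.019 (-65, 45) [393.3 119.6] True
-0.019 (65, 45) [523.3 117.2] True
-0.019 (65, -45) [521.6  27.2] True
-0.019 (-65, -45) [391.6  29.6] True
-0.319 (-65, 45) [398.3 149.1] True
-0.319 (65, 45) [528.3 146.6] True
-0.319 (65, -45) [526.6  56.6] True
-0.319 (-65, -45) [396.6  59.1] True
```

View pics/w_grip.png

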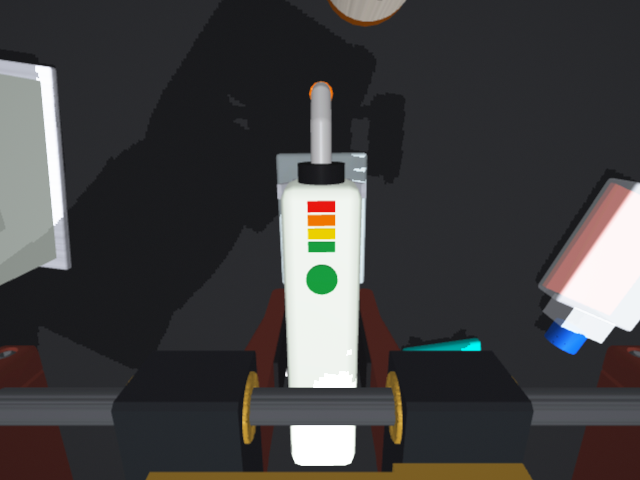

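The detector is held straight: its centre line is at col 321, and the neck and orange tip are at (321, 90) px. I'll check the offset along the handle, then go over the start corner.

```bash
python3 - <<'E'
from scene import *
im,c=load('w_grip.png')
a=np.load('pics/w_grip.png.npy');Rm=R.from_quat(a[3:]).as_matrix()
for p in [(65,15,47),(65,-15,47),(100,0,123),(105.5,0,123),(94.5,0,123),(100,5.5,123)]:
    print(p,proj(c,a[:3]+Rm@np.array(p,float)).round(1))
q=down(YAW)
t=lambda cx,cy:LID+rot(YAW)@np.array([cx,cy],float)-rot(YAW)@np.array([100.,0])
p=t(-65,45)
env.reach([*p,255],q)
env.move_l([*p,78+10+123],rate=100,f_stop=8)
s=env.read_state();print(s['tool_pos'],s['time_s'],s['force'].round(1))
im=viewer.camera('side');cv2.imwrite('pics/s1.png',cv2.resize(im[220:350,240:400],None,fx=4.5,fy=4.5,interpolation=cv2.INTER_CUBIC))
shot('wrist','w_s1.png')
E
```

```text
(65, 15, 47) [365.  186.3]
(65, -15, 47) [279.7 186.3]
(100, 0, 123) [322.2  97.5]
(105.5, 0, 123) [322.2  86. ]
(94.5, 0, 123) [322.2 108.8]
(100, 5.5, 123) [332.8  97.5]
[393.65491438 119.41157057 211.04198817] 17.3667 [ 0.5 -0.1 -1.1]
```

View pics/s1.png

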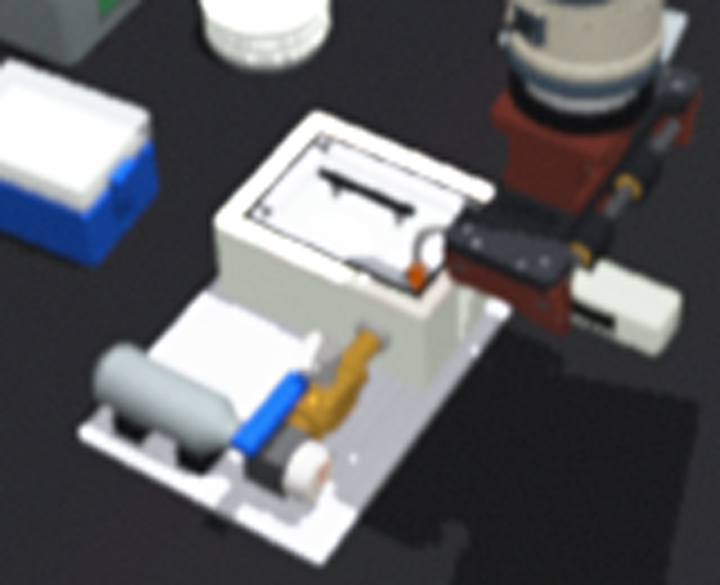

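View pics/w_s1.png

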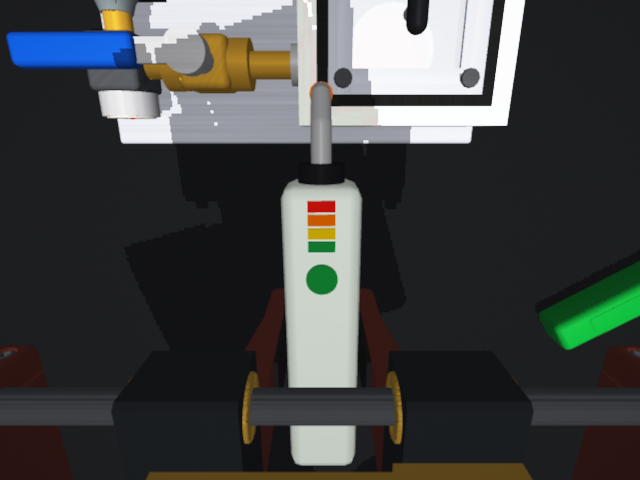

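```bash
python3 - <<'E'
from scene import *
im,c=load('w_s1.png')
p=LID+rot(YAW)@np.array([-65,45.]);print('planned corner px',proj(c,[*p,78]))
g=im.max(2)
for col in (370,420,470):
    r=np.nonzero(g[85:118,col]<90)[0]+85
    m=r.mean();w=onplane(c,(col,m),78);print(col,r.min(),r.max(),(rot(YAW).T@(w[:2]-LID)).round(1))
for row in (10,30,50,70):
    r=np.nonzero(g[row,305:340]<90)[0]+305
    if len(r):w=onplane(c,(r.mean(),row),78);print(row,r.min(),r.max(),(rot(YAW).T@(w[:2]-LID)).round(1))
    r=np.nonzero(g[row,480:515]<90)[0]+480
    if len(r):w=onplane(c,(r.mean(),row),78);print(row,r.min(),r.max(),(rot(YAW).T@(w[:2]-LID)).round(1))
E
```

```text
planned corner px [321.92660309 100.29775675]
370 95 105 [-64.9  18.7]
420 95 105 [-64.9  -8.7]
470 95 105 [-64.9 -36.1]
10 317 327 [-21.9  44.9]
10 493 503 [-22.  -45.2]
30 317 327 [-31.   44.9]
30 490 500 [-31.1 -45. ]
50 317 327 [-40.3  44.9]
50 488 497 [-40.4 -45. ]
70 317 339 [-49.9  43.6]
70 486 495 [-50.  -45.3]
```

In this close view the joint sits within 0.3 mm of my model, so I'll run the round with the tip 5 mm above it.

```bash
python3 - <<'E'
from scene import *
t=lambda cx,cy:LID+rot(YAW)@np.array([cx,cy],float)-rot(YAW)@np.array([100.,0])
Z=78+5+123
print(env.move_l([*t(-65,45),Z],rate=30,f_stop=6)); env.hold(0.4)
shot('wrist','r0.png')
for i,c in enumerate([(65,45),(65,-45),(-65,-45),(-65,45)]):
    t0=env.read_state()['time_s']
    r=env.move_l([*t(*c),Z],rate=44,f_stop=10)
    env.hold(0.35)
    s=env.read_state();print(c,r,(s['tool_pos'][:2]-t(*c)).round(1),s['tool_pos'][2].round(1),s['force'].round(1),round(s['time_s']-t0,2))
    shot('wrist',f'r{i+1}.png')
    if r:break
print(env.read_state()['time_s'],env.read_state()['width'])
ims=[cv2.imread(f'pics/r{i}.png')[0:300,170:470] for i in range(1,5)]
cv2.imwrite('pics/round.png',np.vstack([np.hstack(ims[:2]),np.hstack(ims[2:])]))
E
```

```text
False
(65, 45) False [-0.  0.] 206.0 [ 0.3  0.1 -1.7] 3.46
(65, -45) False [0. 0.] 206.0 [ 0.1 -0.2 -2.4] 2.54
(-65, -45) False [-0. -0.] 206.0 [ 0.3 -0.3 -2.4] 3.46
(-65, 45) False [ 0. -0.] 206.0 [ 0.   0.2 -2.4] 2.54
30.4333 29.668021894620885
```

View pics/round.png

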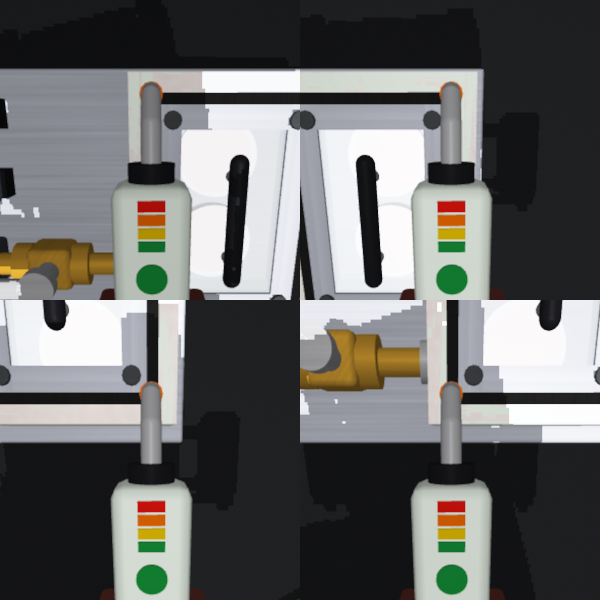

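All four corner pictures (r1 to r4) show the tip on the joint's corner with no contact force. Now I'll lay the detector back.

```bash
python3 - <<'E'
from scene import *
s=env.read_state();p=s['tool_pos']
env.move_l([p[0],p[1],260],rate=120)
shot('wrist','w_ch3.png')
q=down(DYAW)
env.reach([*DET,260],q)
print(env.move_l([*DET,160],rate=120,f_stop=8))
print(env.move_l([*DET,141],rate=40,f_stop=8))
s=env.read_state();print(s['tool_pos'],s['force'].round(1),s['width'])
env.hold(.2)
set_gripper(88)
s=env.read_state();print(s['force'].round(1),s['width'])
env.move_l([*DET,230],rate=120)
env.reach([480,-230,330],down(0.0)); shot('wrist','w_cr2.png')
env.reach([490,140,330],down(0.0)); shot('wrist','w_ch4.png')
im=viewer.camera('side');cv2.imwrite('pics/s2.png',im)
print(env.read_state()['time_s'])
im=cv2.imread('pics/w_cr2.png')
cv2.imwrite('pics/cr_z2.png',np.hstack([cv2.resize(cv2.imread('pics/'+f)[30:240,250:390],None,fx=2.8,fy=2.8,interpolation=cv2.INTER_NEAREST) for f in('w_cr.png','w_cr2.png')]))
E
python3 lev.py w_ch4.png
```

```text
False
True
[ 540.00646859 -232.77725075  140.87417977] [-1.2 -0.2  4.9] 30.029113334601405
[ 0.5 -0.1 -0.1] 87.90922109102215
38.1583
[ 170  186   72   20 1347] [519.2 242. ] [62.  16.8] ang 1.5817915 axis [518.72063664 182.03469849] from AX 1.4878604731677372
```

View pics/cr_z2.png

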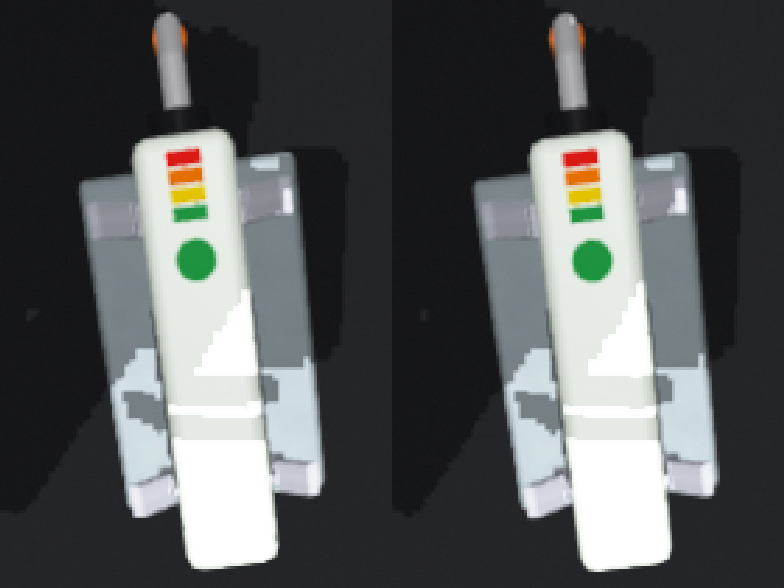

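View pics/s2.png

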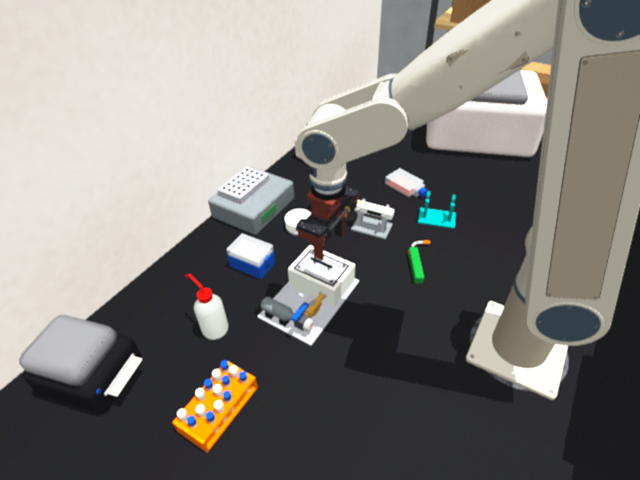

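The detector lies where it was, within 1–2 px. The lever is at about 1.58 rad, the bystanders look unmoved and the gripper is clear at z = 330. I'll hand the job in.

```bash
python3 - <<'E'
from station import env, workorder
print(workorder.sign_off(), env.read_state()['time_s'])
E
```

```text
the job is handed in; nothing more can be done
the job is handed in; nothing more can be done
```

The job is done and handed in at about 38 s of the 72 s allowed; the sign-off reports no verdict.

- **Valve:** I pushed the lever to its stop with closed fingers. In the last wrist picture it measured about 1.58 rad (fully open is 1.571).
- **Round:** I ran the detector tip once clockwise round the joint, starting and finishing at the corner by the valve. I commanded it 5 mm above the joint at a mean of 44 mm/s, with a short stop at each corner. No move hit its force stop and nothing pointed to contact. The pictures at all four corners show the tip on the joint. I worked out the tip's height from the grip geometry and did not measure it directly.
- **Detector:** It is back in its cradle and released. It sits within 1–2 px of where it started, and the arm is clear of everything.
- **Bystanders:** They look unmoved in the last side picture, though I didn't measure their positions.

**Disagreements:**
- My first estimate of the valve axis was 6 mm off. I had taken the sleeve's middle as 60 mm from the axis, but its stated ends (24 to 86 mm) and my measurement both give 55 mm. The push still reached the stop.
- The last placing move ended on its force stop (8 N change) as the handle touched the forks, 0.1 mm from the target height.

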